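Swap the alignment plug for the bore probe and hold it centred in the setting ring

ROBOT

A 7-joint arm with a two-finger parallel gripper is mounted at the origin on a cart in front of the work surface, level with it; the furniture and walls round the work are solid. World frame = base frame: x ahead of the robot, y to its left, z up, the work surface at z = 0. Lengths are in m, angles in rad, forces in N, time in s.
With the tool pointing down it reaches from about 0.425 to 0.95 m from the base axis. Payload 16.7 kg.
Tool frame: the origin (TCP) lies at the very end of the fingers, on their centre line; the grasp point (between the pads) lies 19 mm behind it (pinch_z is the distance from the TCP to the grasp point, in m); z points along the fingers, y is the line along which they close (so a half turn about z gives the same grasp; the last joint's range is limited). The gripper opens to 94 mm and grips with 3 to 60 N. Pads are 16 mm wide; open, the fingers measure 119 mm over their backs; the gripper's body (75 mm by 177 mm) begins 78 mm behind the grasp point.
Start: joints at [-1.347, 0.426, 0.074, 1.606, -0.034, 1.111, -0.067], TCP at [0.246, 0.629, 0.205] pointing down, gripper open.
Joint ranges: [-2.85, 2.85], [-0.5, 2.14], [-1.23, 1.37], [0.21, 2.46], [-1.02, 4.16], [0.16, 2.05], [-2.73, 2.73]. Speed limits (rad/s): [1.89, 1.89, 2.39, 2.39, 3.01, 3.01, 3.01].

INTERFACE

Orientations are given as a 3x3 rotation matrix whose columns are the frame's x, y, z axes.
In Python, from plant import * gives the robot as it stands.
- The arm moves only by the tool move_arm, never from a script. Its argument "plan" is one flat list of numbers, 7 for each row, row after row: the shift along the tool's x, y, z in units of 25 mm (1.0 is 25 mm), then the turn, a rotation vector about the tool's x, y, z in degrees, then the finger opening in mm, from 0 to 94. In form: [tx, ty, tz, rx, ry, rz, fingers, tx, ty, tz, rx, ry, rz, fingers, ...]. A call has 1 to 8 rows; each row shifts and turns the commanded pose from where the row before left it, along the tool's axes as they then stand; what a row does not reach is not made up. A row lasts 1/10 s, in which the tool goes at most 50 mm and 8.59 degrees, less where a joint would pass 70% of its speed; a pose out of reach is approached as far as the arm can. A call is refused whole if a number of a shift passes 1 or a number of a turn 8.59, either way. A call with a gripper value outside its range is refused whole. The fingers move at their own pace and stop on an object; "newtons" is the grip in N (left out, the last holds). Time passes only in rows, so rows that do not move let the fingers close. It gives the time, the measured TCP pose, the force, the opening and the grip force at its end, in the units of the state.
- state(): the state, without advancing time (a new reading comes with each control period).
- grab_frame(name): name is "side" or "top"; returns a dict with "color" (480x640x3 uint8, red, green, blue), "z_map" (480x640 float32, m along the optical axis (not along the pixel's ray), 0 where there is no reading), "fx", "fy", "cx", "cy" (pixels), "eye" and "attitude" of the camera in the world. Camera axes: x right, y down, z forward; pixel columns grow to the right and rows downward; lengths in m; the calibration is good to about 2 mm. A picture is of the moment at which its call begins.
- close_job(): hands the job in; it is judged then, once.
The state is a dict: "t": time; "joint_pos": joint angles; "dq": joint speeds; "tau": joint torques, N m; "tcp_pos": TCP position; "ee_rot": TCP orientation; "force": force on the tool from outside, world axes, zero at the start; "wrist_torque": the same for the moment, N m; "opening": finger opening in m; "gripper_force": force on a finger pad.
Only numpy, scipy, OpenCV 4.12 (cv2) and the standard library are available. Lean on these libraries where they do the work, as an engineer would, in place of code of your own. Each camera call takes 0.05 s, during which the arm holds its last target. There are 200 camera calls.

TASK

The setting ring has been lined up under the guide bush with the alignment plug: pull the plug straight up out of the bush and stand it end-down in its empty bore in the gauge rack, collar resting on the rack, and let go of it. Then take the slim bore probe (round black grip) from the rack and lower it upright through the guide bush into the setting ring, never letting it touch the bush, the ring or the fixture, until the sensing band near its tip is at mid-height of the ring. Finish still holding it there, upright, centred in the bore and still, with the plug gauge left in the rack and the other things on the table left alone.

Things in the scene. Friction and masses are not known exactly. Their poses are not given: they have to be found in the camera images.
- fixture: setting fixture, fixed; grey base 130 x 100 x 16 mm; steel setting ring on it (outside 54, bore 26, z 16 to 42) in two toe clamps (to z 54, y +-35); bush plate 100 x 70, z 66 to 82, on a riser at +x; dark guide bush in it (bore 26, flange 46, top face z 85; cap screws to z 87 at x 55). Ring and bush coaxial; 30 mm hole below. Origin: on the table under the bore axis; x towards the riser, z up
- guide_mouth (a point): centre of the guide bush's mouth, on the bore axis, 85 mm above the table
- ring_centre (a point): centre of the setting ring, on the bore axis at the ring's mid-height, 29 mm above the table, 56 mm below the guide mouth
- plug: alignment plug, bare steel, 0.15 to 0.31 kg, starts in the guide bush, collar resting on it: round shank diameter 23, 61 mm long, foot chamfer 3 mm (1.5 mm play all round in bush and ring); collar diameter 37, 5 thick; round knurled grip diameter 26 from 5 to 41 mm above the collar's underside, flat end. Origin: on its axis at the collar's underside; z up along the axis
- rack: gauge rack, fixed, aluminium, 176 x 60, 100 mm high: 9 mm foot, end cheeks, 12 mm top plate with 3 through bores along x: empty plug bore (diameter 28) at x -54; bores of diameter 20 at x 0 and +54 mm, where probe and plug gauge hang by their collars (which is where varies). Origin: on the table under its middle; x along its length, z up. Grasp with the fingers closing across its length (along y)
- plug_bore (a point): centre of the mouth of the rack's empty 28 mm bore, on the upper face, 100 mm above the table
- probe: slim bore probe, 0.11 to 0.23 kg: steel rod diameter 14, 85 mm long (6 mm room all round in bush and ring) below a steel collar (diameter 34, 5 thick); black round grip diameter 26 from 5 to 39 mm above the collar's underside, domed end to 47. Starts upright in the rack, collar on its plate. Origin: on its axis at the collar's underside; z up along the axis
- sensor (a point): middle of the dark sensing band of the probe, on its axis, 77 mm below its origin (8 mm above the rod's end)
- plug_gauge: plug gauge that hangs in the other 20 mm bore of the rack, to be left there: shank diameter 18, collar diameter 32, slim six-sided aluminium handle 18 mm wide to 53 mm above the collar's underside. Origin: on its axis, at the underside of the collar
- duro_d: bystander: hand-held dial durometer, 98 x 59 x 25 mm, lying on the table near its front edge
- steel_block: bystander: flat round steel test block, diameter 60, 14 mm tall, near the front edge of the table
- caliper: bystander: slide caliper 225 mm long, 16 mm high, lying in front of the open case
- thick_gauge: bystander: black hand-held thickness gauge with a small screen, 127 x 68 x 29 mm, lying near the front edge of the table
Things that resemble listed ones, but are neither listed nor needed, are in the scene too. What is shaped like the probe but green is not meant. Leave any red look-alike of the plug alone.

How it is judged:
By the outcome, as a careful person would: the job done as asked, in the order asked, and still so for the second after the job is handed in, while the arm keeps its last pose, push and grip.
It also fails if it takes over 48 s, if anything falls off the work surface, if the arm or the gripper's body presses on something with over 40 N, if the wrist force passes 120 N, or if a joint passes its speed limit or range.

## Working session

There is one attempt and no reset: what is moved stays moved. The work goes in short steps, Python scripts to look and compute and a tool call to move; the robot and the scene stay as the last step left them, time stands still between calls to the robot, and variables do not carry over. Pictures are saved under pics/ and viewed, at most 10 in all, crops included, and the job is handed in when it is done.

Besides the shell and the picture viewer there is one more tool, called as name(argument=value, ...), one argument or row to a line, values as JSON. move_arm: Moves the arm, as the interface text tells. Its arguments: {"type":"object","properties":{"plan":{"type":"array","items":{"type":"number"}},"newtons":{"type":"number"}},"required":["plan"]}

```bash
mkdir -p pics; ls; python3 - <<'E'
from plant import *
import cv2,numpy as np
for n in("side","top"):
    f=grab_frame(n); cv2.imwrite(f"pics/{n}0.png",f["color"][:,:,::-1]); np.savez(f"{n}0.npz",**f)
    print(n,f["fx"],f["fy"],f["cx"],f["cy"],f["eye"],f["attitude"])
s=state();print(s)
E
```

```text
pics
side 574.8752313916887 574.8752313916887 315.8390856270071 238.44834797067952 [1.02190468 0.60413251 0.93970477] [[-0.74068035  0.51590506 -0.43038889]
 [ 0.67185066  0.5658357  -0.47796094]
 [-0.00305307 -0.64317333 -0.76571453]]
top 530.5484146607745 530.5484146607745 320.79125085608604 243.41895206348917 [0.47239704 0.04676688 1.16788666] [[-0.02124038 -0.99681711  0.07684075]
 [-0.99966472  0.02231362  0.01313548]
 [-0.01480826 -0.07653598 -0.99695685]]
{'t': 0.1, 'joint_pos': array([-1.3474623 ,  0.42662108,  0.07390346,  1.60654013, -0.03412253,
        1.11078994, -0.06709919]), 'dq': array([-7.95339523e-05, -9.22261888e-04,  1.31669995e-03, -2.30504197e-03,
        2.77819986e-04, -4.70229401e-04,  1.03024779e-03]), 'tau': array([ 7.73096370e-03, -9.37468600e+01,  3.67697887e+00, -4.55040193e+01,
       -4.85743827e-02,  1.67661568e-02,  6.52203880e-05]), 'tcp_pos': array([0.24578005, 0.62824558, 0.20488068]), 'ee_rot': array([[-9.31267206e-01,  3.64336770e-01, -3.30199894e-04],
       [ 3.64336913e-01,  9.31266620e-01, -1.04683790e-03],
       [-7.38974001e-05, -1.09518981e-03, -9.99999398e-01]]), 'force': array([-0.89615533,  0.02227773,  0.15737025]), 'wrist_torque': array([ 0.00878941, -0.02297963, -0.02586805]), 'gripper_force': 0.0, 'opening': 0.09409050815206618}
```

View pics/side0.png

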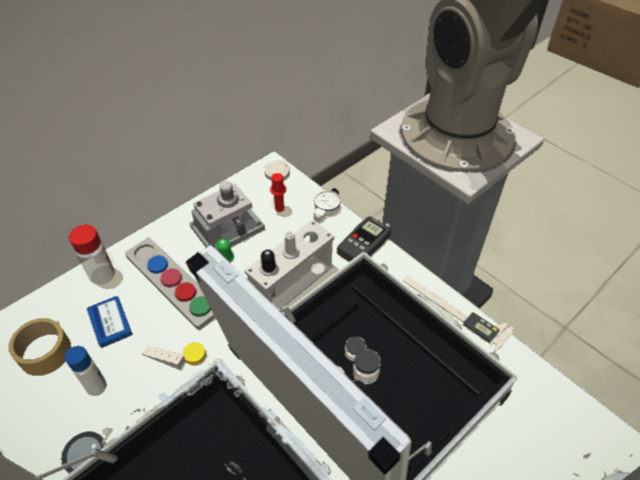

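View pics/top0.png

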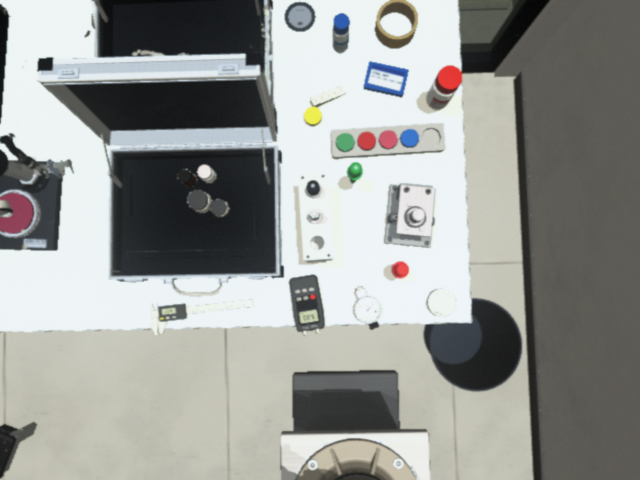

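```bash
python3 - <<'E'
import cv2
for n,(u,v) in {"side":(190,165),"top":(292,165)}.items():
    i=cv2.imread(f"pics/{n}0.png")[v:v+120,u:u+160]
    cv2.imwrite(f"pics/{n}1.png",cv2.resize(i,None,fx=5,fy=5,interpolation=cv2.INTER_CUBIC))
E
```

```text
(no output)
```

View pics/top1.png

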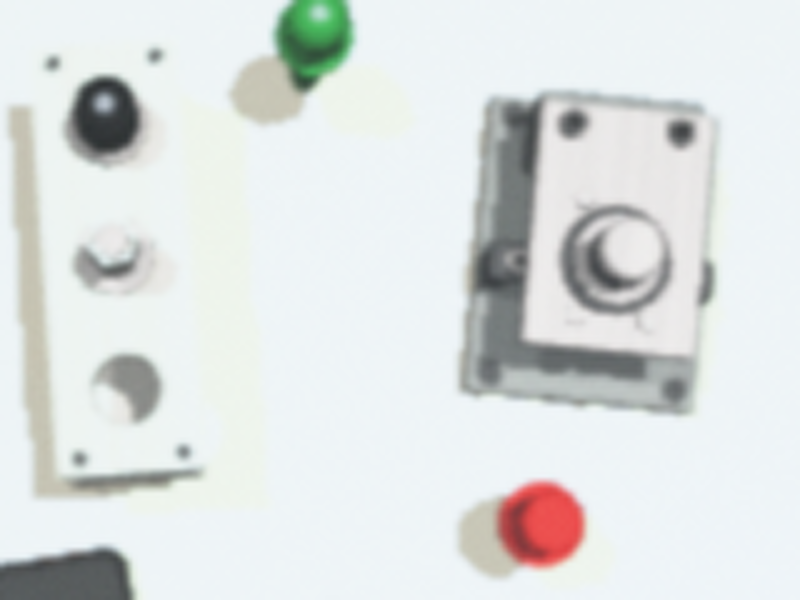

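View pics/side1.png

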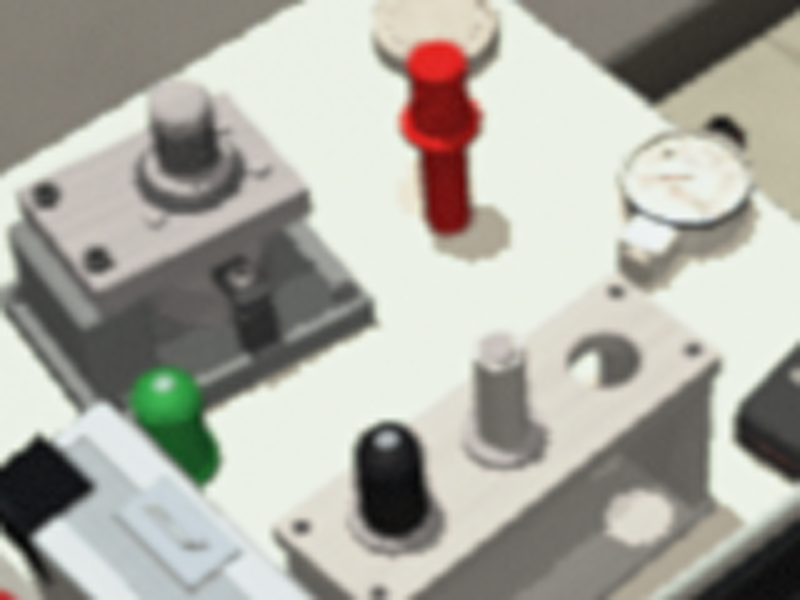

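Top view: bush flange at crop (616,259), plug end (634,249), empty bore (126,389), probe grip (106,115) at the far rack end, plug gauge in the middle. The side crop shows the same: plug end (180,98), bore (604,361), probe collar (395,515).

```bash
cat > h.py <<'E'
import numpy as np
O={"side":(190,165),"top":(292,165)}
F={n:dict(np.load(f"{n}0.npz")) for n in O}
def ray(n,U,V,crop=True):
    f=F[n]
    if crop: U,V=(U+.5)/5-.5+O[n][0],(V+.5)/5-.5+O[n][1]
    return f["eye"],f["attitude"]@np.array([(U-f["cx"])/f["fx"],(V-f["cy"])/f["fy"],1])
def tri(t,s):
    A=[];b=[]
    for n,p in(("top",t),("side",s)):
        e,d=ray(n,*p);d=d/np.linalg.norm(d);P=np.eye(3)-np.outer(d,d);A.append(P);b.append(P@e)
    A=np.vstack(A);b=np.hstack(b);x=np.linalg.lstsq(A,b,rcond=None)[0]
    return x,np.linalg.norm(A@x-b)
def plane(n,p,z):
    e,d=ray(n,*p);return (e+d*(z-e[2])/d[2])
def cloud(n):
    f=F[n];v,u=np.mgrid[:480,:640];z=f["z_map"]
    P=np.stack([(u-f["cx"])/f["fx"]*z,(v-f["cy"])/f["fy"]*z,z],-1)@f["attitude"].T+f["eye"]
    P[z<=0]=np.nan;return P
E
python3 - <<'E'
from h import *
np.set_printoptions(precision=4,suppress=True)
L={"plugend":((634,249),(180,98),.126),"flange":((616,259),(190,170),.085),"bore":((126,389),(604,361),.1),
"r-x+y":((80,459),(693,349),.1),"r-x-y":((183,452),(615,291),.1),"r+x+y":((52,63),(378,593),.1),"r+x-y":((155,56),(300,526),.1),
"f+y":((572,123),(97,261),.087),"f-y":((681,132),(45,194),.087),"probecollar":((105,130),(395,515),.103)}
for k,(t,s,z) in L.items(): print(k,*tri(t,s),plane("top",t,z)[:2],plane("side",s,z)[:2])
for n in F:
    P=cloud(n);H=P[...,2]
    # rack top plane patch, fixture top plate, table
    for nm,(x0,x1,y0,y1,z0,z1) in {"rack":(.4,.65,0,.12,.09,.108),"plate":(.4,.65,-.2,-.07,.076,.092),"grip end":(.4,.6,-.2,-.07,.115,.135),"probe":(.54,.6,.0,.1,.11,.16)}.items():
        m=(P[...,0]>x0)&(P[...,0]<x1)&(P[...,1]>y0)&(P[...,1]<y1)&(H>z0)&(H<z1)
        q=P[m]; print(n,nm,m.sum(),np.median(q,0),q.min(0),q.max(0))
    m=(P[...,0]>.25)&(P[...,0]<1.2)&(P[...,1]>-.3)&(P[...,1]<.5)&(H>.15)&(H<.6);q=P[m]
    print("tall",q.min(0),q.max(0), q[(q[:,1]<.2)].min(0) if len(q) else 0)
E
```

```text
plugend [ 0.6044 -0.1319  0.1269] 0.002376459627502145 [ 0.6058 -0.1332] [ 0.6029 -0.1314]
flange [ 0.6057 -0.1315  0.0866] 0.0022477949780038836 [ 0.6071 -0.1328] [ 0.6039 -0.1315]
bore [0.5561 0.0696 0.1008] 0.001595937739600133 [0.5569 0.0689] [0.5548 0.0699]
r-x+y [0.5279 0.0889 0.1023] 0.001982214469322402 [0.5291 0.088 ] [0.5256 0.0885]
r-x-y [0.5301 0.0471 0.1026] 0.0014970664179276372 [0.531  0.0464] [0.5278 0.0462]
r+x+y [0.6894 0.0971 0.1028] 0.0019713547377111806 [0.691  0.0963] [0.6873 0.0964]
r+x-y [0.6914 0.0549 0.1029] 0.0016103934539821918 [0.6929 0.0542] [0.6894 0.0539]
f+y [ 0.6629 -0.1159  0.086 ] 0.0014632552951768382 [ 0.6635 -0.1164] [ 0.6626 -0.1142]
f-y [ 0.6576 -0.16    0.0869] 0.0019221889779402087 [ 0.6587 -0.1609] [ 0.6568 -0.1588]
probecollar [0.6621 0.0752 0.1032] 0.0002560093630231938 [0.6623 0.0751] [0.6619 0.0752]
side rack 1475 [0.5828 0.081  0.0998] [0.5187 0.037  0.0901] [0.6499 0.1052 0.1077]
side plate 944 [ 0.6153 -0.1202  0.0821] [ 0.4867 -0.1735  0.0762] [ 0.6499 -0.0861  0.092 ]
side grip end 27 [ 0.597  -0.1297  0.1251] [ 0.5921 -0.1416  0.1164] [ 0.6    -0.119   0.1288]
side probe 5 [0.5994 0.0751 0.1486] [0.5986 0.0666 0.1461] [0.5996 0.076  0.152 ]
tall [0.5986 0.0641 0.15  ] [1.1586 0.5    0.359 ] [0.5986 0.0641 0.15  ]
top rack 1609 [0.5868 0.0708 0.1002] [0.5218 0.0384 0.0902] [0.6498 0.1033 0.1079]
top plate 1167 [ 0.609  -0.1307  0.0825] [ 0.488  -0.1724  0.0761] [ 0.6499 -0.0879  0.092 ]
top grip end 36 [ 0.5967 -0.1309  0.1243] [ 0.5933 -0.1429  0.116 ] [ 0.5995 -0.1211  0.1313]
  return _methods._mean(a, axis=axis, dtype=dtype,
  ret = um.true_divide(
Traceback (most recent call last):
ValueError: zero-size array to reduction operation minimum which has no identity
```

```bash
cat >> h.py <<'E'
def go(target,s,yaw=3.0):
    R=s["ee_rot"];d=R.T@(np.array(target)-s["tcp_pos"])/.025
    a=np.radians(yaw);W=np.array([[-np.cos(a),-np.sin(a),0],[-np.sin(a),np.cos(a),0],[0,0,-1]]).T.copy()
    W=np.column_stack([[-np.cos(a),-np.sin(a),0],[-np.sin(a),np.cos(a),0],[0,0,-1]])
    from scipy.spatial.transform import Rotation as Q
    return d.round(3),Q.from_matrix(R.T@W).as_rotvec(degrees=True).round(2)
E
python3 - <<'E'
from h import *
np.set_printoptions(precision=3,suppress=True)
P=cloud("top");q=P[np.isfinite(P[...,0])]
for y in (.11,.13,.15,.17,.2,.3):
    m=q[(abs(q[:,1]-y)<.01)&(q[:,2]>.17)&(q[:,0]>.3)]
    print(y,len(m),m.min(0) if len(m) else "",m.max(0) if len(m) else "")
m=q[(abs(q[:,0]-.47)<.1)&(abs(q[:,1]-.26)<.15)&(q[:,2]>.03)];print("case",np.percentile(m,[1,50,99],axis=0))
P=cloud("side");q=P[np.isfinite(P[...,0])]
m=q[(q[:,2]>.17)&(q[:,0]>.3)&(q[:,1]<.25)];print("lid side",m.min(0),m.max(0))
print(plane("top",(315,15),.12))
E
```

```text
0.11 0  
0.13 0  
0.15 654 [0.779 0.147 0.17 ] [0.845 0.16  0.355]
0.17 602 [0.801 0.16  0.171] [0.846 0.18  0.355]
0.2 643 [0.801 0.19  0.17 ] [0.844 0.21  0.36 ]
0.3 635 [0.801 0.29  0.171] [0.843 0.31  0.355]
case [[0.456 0.15  0.03 ]
 [0.526 0.279 0.049]
 [0.569 0.407 0.078]]
lid side [ 0.3   -0.671  0.17 ] [1.159 0.25  0.359]
[ 0.704 -0.01   0.12 ]
```

move_arm(
  plan=[-0.6,-1,-0.7,0,0,-8.2,60,-0.6,-1,-0.7,0,0,-8.2,60,-0.6,-1,-0.7,0,0,-8,60,-0.5,-1,0,0,0,0,60,-0.5,-1,0,0,0,0,60,-0.5,-1,0,0,0,0,60,-0.5,-1,0,0,0,0,60,-0.5,-1,0,0,0,0,60],
)

```text
t: 0.9
tcp_pos: [0.3418, 0.4231, 0.2578]
ee_rot: [[-0.999, -0.053, -0.0], [-0.053, 0.999, -0.0], [0.0, -0.0, -1.0]]
force: [-0.5, 0.3, -0.5]
opening: 0.06
gripper_force: 0.0
```

move_arm(
  plan=[-0.4,-1,0,0,0,0,60,-0.4,-1,0,0,0,0,60,-0.4,-1,0,0,0,0,60,-0.4,-1,0,0,0,0,60,-0.4,-1,0,0,0,0,60,-0.4,-1,0,0,0,0,60,-0.4,-1,0,0,0,0,60,-0.4,-1,0,0,0,0,60],
)

```text
t: 1.7
tcp_pos: [0.4321, 0.2277, 0.2579]
ee_rot: [[-0.999, -0.053, -0.0], [-0.053, 0.999, -0.0], [0.0, -0.0, -1.0]]
force: [-0.1, 0.4, 0.3]
opening: 0.0602
gripper_force: 0.0
```

move_arm(
  plan=[-0.4,-1,0,0,0,0,60,-0.4,-1,0,0,0,0,60,-0.4,-1,0,0,0,0,60,-0.4,-1,0,0,0,0,60,-0.4,-1,0,0,0,0,60,-0.4,-1,0,0,0,0,60,-0.4,-1,0,0,0,0,60,-0.4,-0.9,0,0,0,0,60],
)

```text
t: 2.5
tcp_pos: [0.5224, 0.0346, 0.2579]
ee_rot: [[-0.999, -0.053, -0.0], [-0.053, 0.999, -0.0], [0.0, -0.0, -1.0]]
force: [0.1, -0.1, -0.3]
opening: 0.0599
gripper_force: 0.0
```

move_arm(
  plan=[-0.4,-1,0.2,0,0,0,60,-0.4,-1,0.2,0,0,0,60,-0.4,-1,0.2,0,0,0,60,-0.4,-1,0.3,0,0,0,60,-0.4,-1,0.3,0,0,0,60,-0.4,-0.9,0.3,0,0,0,60,0,0,0,0,0,0,60],
)

```text
t: 3.2
tcp_pos: [0.5899, -0.1113, 0.2192]
ee_rot: [[-0.999, -0.05, -0.002], [-0.05, 0.999, -0.002], [0.002, -0.001, -1.0]]
force: [-0.1, -0.0, 0.8]
opening: 0.0596
gripper_force: 0.0
```

```bash
python3 - <<'E'
from h import *
from plant import *
import cv2
s=state();print(s["t"],s["tcp_pos"],go([.605,-.1315,.1],s))
f=grab_frame("top");i=f["color"][120:270,330:530,::-1]
g=grab_frame("side");j=g["color"][100:250,150:350,::-1]
cv2.imwrite("pics/a.png",cv2.resize(np.hstack([i,j]),None,fx=2,fy=2,interpolation=cv2.INTER_CUBIC))
E
```

```text
3.2 [ 0.5899115  -0.11126337  0.21922715] (array([-0.571, -0.831,  4.769]), array([-0.09, -0.1 , -0.16]))
```

View pics/a.png

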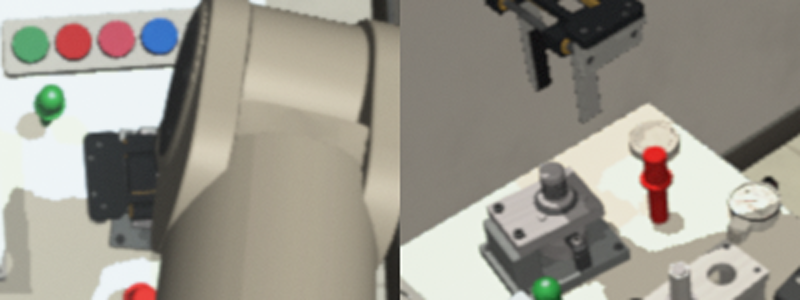

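The side view shows the gripper open above the plug (plug end about crop (553,172)), with nothing in the way. The arm hides the top view here.

move_arm(
  plan=[-0.3,-0.4,0.6,0,0,0,60,-0.27,-0.43,0.8,0,0,0,60,0,0,0.6,0,0,0,60,0,0,0.4,0,0,0,60,0,0,0,0,0,0,60],
)

```text
t: 3.8
tcp_pos: [0.6044, -0.1269, 0.1594]
ee_rot: [[-0.999, -0.054, -0.002], [-0.054, 0.999, 0.0], [0.002, 0.001, -1.0]]
force: [0.1, 0.9, 0.2]
opening: 0.06
gripper_force: 0.0
```

```bash
python3 - <<'E'
from h import *
from plant import *
import cv2
s=state();print(s["t"],s["tcp_pos"],go([.605,-.1315,.095],s),s["ee_rot"][:,2])
g=grab_frame("side");j=g["color"][140:240,165:299,::-1]
cv2.imwrite("pics/b.png",cv2.resize(j,None,fx=5,fy=5,interpolation=cv2.INTER_CUBIC))
E
```

```text
3.8 [ 0.60440188 -0.12692103  0.15937083] (array([-0.019, -0.186,  2.575]), array([ 0.03, -0.12,  0.09])) [-2.06673046e-03  4.98818228e-04 -9.99997740e-01]
```

View pics/b.png

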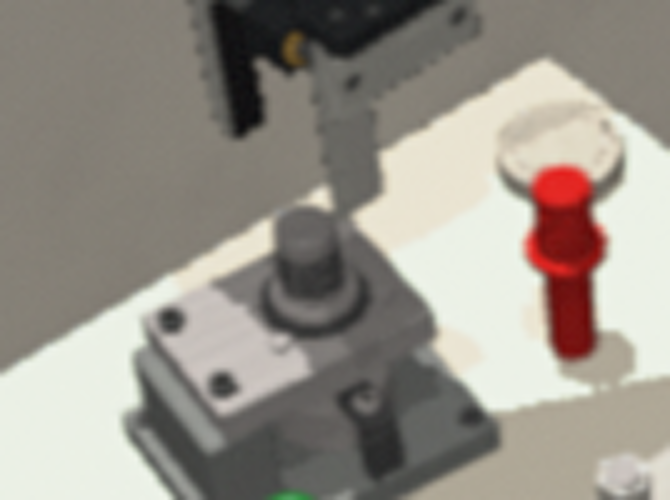

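```bash
python3 - <<'E'
from h import *
def pj(p,n="side"):
    f=F[n];c=f["attitude"].T@(np.array(p)-f["eye"]);u=c[:2]/c[2]*f["fx"]+[f["cx"],f["cy"]];return ((u-[165,140])*5).round(1)
t=np.array([.6044,-.1269,.1594]);y=np.array([-.054,.999,0])
print(pj(t),pj(t+y*.0445),pj(t-y*.0445),"plug end",pj([.6044,-.1319,.126]),pj([.605,-.1315,.126]))
E
```

```text
[296.2 167.8] [370. 224.] [224.9 113.6] plug end [299.1 222.1] [298.5 223.3]
```

move_arm(
  plan=[0,-0.19,0.1,0,-0.1,0,60,0,0,0,0,0,0,60,0,0,0,0,0,0,60],
)

```text
t: 4.15
tcp_pos: [0.6057, -0.1331, 0.1585]
ee_rot: [[-0.999, -0.053, 0.002], [-0.053, 0.999, 0.0], [-0.002, -0.0, -1.0]]
force: [-0.5, -0.8, -0.9]
opening: 0.0597
gripper_force: 0.0
```

move_arm(
  plan=[0,0,0.7,0,0,0,60,0,0,0.7,0,0,0,60,0,0,0.6,0,0,0,60,0,0,0.4,0,0,0,60,0,0,0,0,0,0,60,0,0,0,0,0,0,60],
)

```text
t: 4.75
tcp_pos: [0.6059, -0.1331, 0.0983]
ee_rot: [[-0.999, -0.053, 0.002], [-0.053, 0.999, -0.0], [-0.002, -0.0, -1.0]]
force: [0.6, -0.5, -0.4]
opening: 0.0598
gripper_force: 0.0
```

```bash
python3 - <<'E'
from h import *
from plant import *
s=state();print(s["t"],s["tcp_pos"],go([.605,-.1315,.096],s),s["ee_rot"][:,2])
E
```

```text
4.75 [ 0.60586315 -0.13306798  0.09827671] (array([0.031, 0.064, 0.091]), array([-0.01,  0.1 ,  0.03])) [ 1.80499722e-03 -7.18965736e-05 -9.99998368e-01]
```

move_arm(
  plan=[0.03,0.06,0.08,0,0.1,0,50,0,0,0,0,0,0,40,0,0,0,0,0,0,32,0,0,0,0,0,0,25,0,0,0,0,0,0,20,0,0,0,0,0,0,20],
  newtons=25,
)

```text
t: 5.35
tcp_pos: [0.605, -0.1315, 0.0962]
ee_rot: [[-0.999, -0.053, 0.0], [-0.053, 0.999, -0.0], [-0.0, -0.0, -1.0]]
force: [-0.4, 0.7, 2.8]
opening: 0.0253
gripper_force: 25.0
```

```bash
python3 - <<'E'
from h import *
from plant import *
s=state();print(s["t"],s["tcp_pos"],s["opening"],s["gripper_force"],s["force"],s["ee_rot"][:,2])
E
```

```text
5.35 [ 0.60498143 -0.1315405   0.09619191] 0.025279370146711635 25.000492160761496 [-0.43975539  0.65002238  2.75744656] [ 2.70032107e-04 -6.13984406e-05 -9.99999962e-01]
```

move_arm(
  plan=[0,0,-0.2,0,0,0,20,0,0,-0.4,0,0,0,20,0,0,-0.6,0,0,0,20,0,0,-0.7,0,0,0,20,0,0,-0.7,0,0,0,20,0,0,-0.7,0,0,0,20,0,0,-0.7,0,0,0,20,0,0,-0.4,0,0,0,20],
)

```text
t: 6.15
tcp_pos: [0.6053, -0.1316, 0.2085]
ee_rot: [[-0.999, -0.053, 0.002], [-0.053, 0.999, 0.0], [-0.002, 0.0, -1.0]]
force: [-0.5, 0.7, -3.5]
opening: 0.0251
gripper_force: 25.0
```

```bash
python3 - <<'E'
from h import *
from plant import *
s=state();print(s["t"],s["tcp_pos"],s["opening"],s["force"],s["ee_rot"][:,2],s["wrist_torque"])
import cv2
f=grab_frame("side");np.savez("sideL.npz",**f);cv2.imwrite("pics/c.png",cv2.resize(f["color"][110:230,160:310,::-1],None,fx=5,fy=5,interpolation=cv2.INTER_CUBIC))
E
```

```text
6.15 [ 0.60531869 -0.13157403  0.20847068] 0.0251400332408836 [-0.47671158  0.66695833 -3.50969631] [ 2.04819415e-03  1.10249151e-04 -9.99997896e-01] [ 0.02248051  0.00830667 -0.04395263]
```

View pics/c.png

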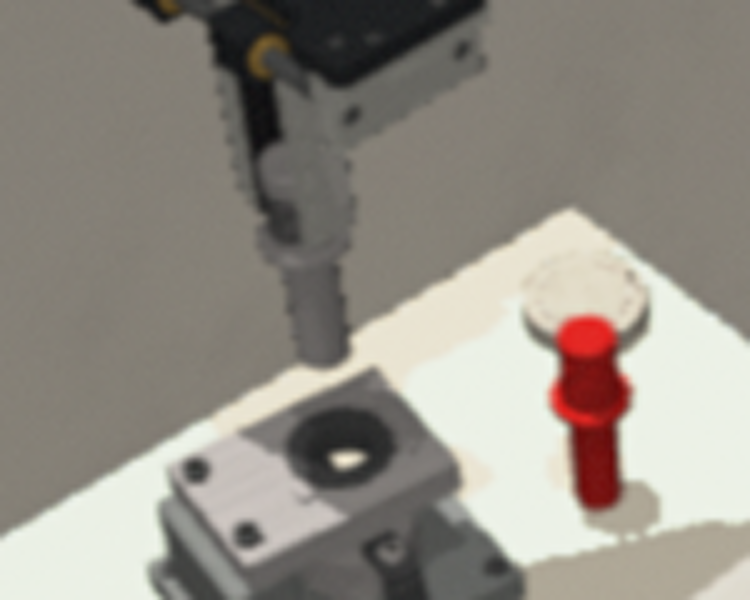

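The plug hangs clear in the fingers: collar about (305,240), foot about (325,357), empty bush about (342,447). I'll check its lean against the projection.

```bash
cat >> h.py <<'E'
def pj(p,o=(0,0),k=1,n="side"):
    f=F[n];c=f["attitude"].T@(np.array(p)-f["eye"]);u=c[:2]/c[2]*f["fx"]+[f["cx"],f["cy"]];return ((u-o+.5)*k-.5).round(1)
def circ(c,r,o,k,n="side"):
    return np.array([pj(np.array(c)+[r*np.cos(a),r*np.sin(a),0],o,k,n) for a in np.linspace(0,6.283,40)]).round().astype(int)
E
python3 - <<'E'
from h import *
import cv2
o=(160,110);i=cv2.imread("pics/c.png")
x,y=.6053,-.1316
for r,z in((.0185,.1973),(.0115,.139),(.0185,.2023)): cv2.polylines(i,[circ([x,y,z],r,o,5)],True,(0,0,255),1)
cv2.polylines(i,[circ([.6057,-.1314,.085],.023,o,5)],True,(0,255,0),1)
cv2.polylines(i,[circ([.6057,-.1314,.085],.013,o,5)],True,(0,255,0),1)
cv2.imwrite("pics/d.png",cv2.resize(i[180:540,180:480],None,fx=2,fy=2)[:600])
E
```

```text
(no output)
```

View pics/d.png

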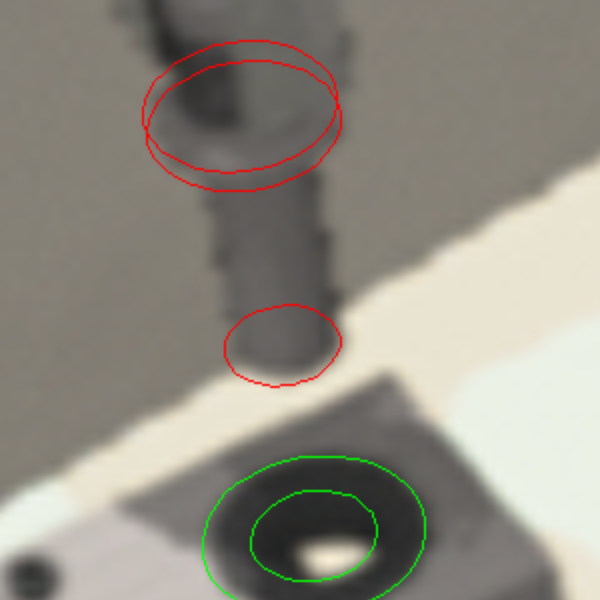

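Overlay agrees: plug upright, bush axis where estimated, and the robot and side-camera frames match to under 1 mm. Next, carry it over to the rack.

move_arm(
  plan=[0.2,0.6,0,0,0,0,20,0.3,0.9,0,0,0,0,20,0.3,1,0,0,0,0,20,0.3,1,0,0,0,0,20,0.2,1,0,0,0,0,20,0.2,1,0,0,0,0,20,0.06,1,0,0,0,0,20,0,0.8,0,0,0,0,20],
)

```text
t: 7.0
tcp_pos: [0.555, 0.0509, 0.2054]
ee_rot: [[-0.999, -0.054, -0.001], [-0.054, 0.999, 0.0], [0.001, 0.0, -1.0]]
force: [0.2, -0.1, -2.8]
opening: 0.0255
gripper_force: 25.0
```

move_arm(
  plan=[0,0.5,0,0,0,0,20,0,0.34,0,0,0,0,20,0,0,0,0,0,0,20,0,0,0.5,0,0,0,20,0,0,0.5,0,0,0,20,0,0,0,0,0,0,20,0,0,0,0,0,0,20],
)

```text
t: 7.7
tcp_pos: [0.5549, 0.069, 0.1804]
ee_rot: [[-0.999, -0.052, -0.001], [-0.052, 0.999, -0.001], [0.001, -0.001, -1.0]]
force: [0.6, -0.2, -1.8]
opening: 0.0255
gripper_force: 25.0
```

```bash
cat > ov.py <<'E'
# overlay: python3 ov.py out dx dy : circles for plug at TCP + bore guess
import sys,cv2
from h import *
from plant import *
s=state();x,y,z=s["tcp_pos"];print(s["t"],s["tcp_pos"],s["opening"],s["force"],s["ee_rot"][:,2],go([.5553,.0695,.15],s))
f=grab_frame("side");o=(265,190);i=cv2.resize(f["color"][190:265,265:345,::-1],None,fx=8,fy=8,interpolation=cv2.INTER_CUBIC)
zc=z-.0962+.085
for r,h in((.0185,zc),(.0115,zc-.058)): cv2.polylines(i,[circ([x,y,h],r,o,8)],True,(0,0,255),1)
cv2.polylines(i,[circ([.5553,.0695,.1],.014,o,8)],True,(0,255,0),1)
cv2.imwrite(sys.argv[1],i)
E
python3 ov.py pics/e.png
```

```text
7.7 [0.55488395 0.0689755  0.1803726 ] 0.02549216194238067 [ 0.64416019 -0.23049329 -1.76455255] [-1.15681981e-03 -6.95229225e-04 -9.99999089e-01] (array([-0.019,  0.021,  1.215]), array([-0.04, -0.07, -0.02]))
```

View pics/e.png

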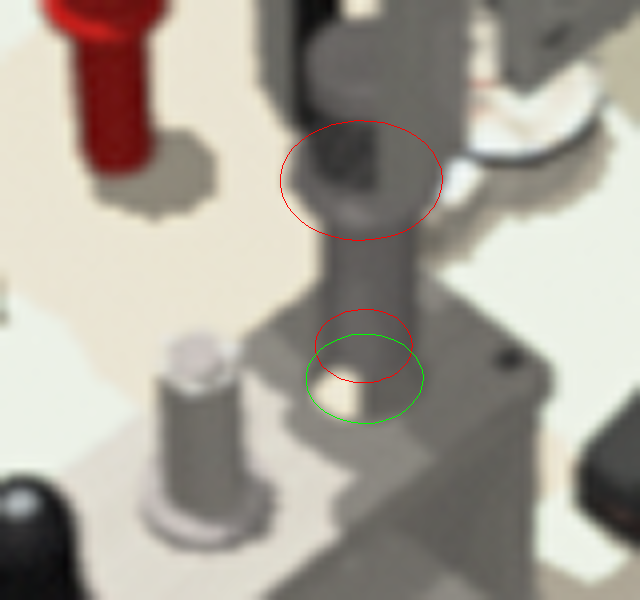

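Plug foot (≈368,350) sits over the bore (≈365,378) to within about 1 mm, so I'll lower it and watch the force.

move_arm(
  plan=[-0.02,0,0.2,0,0,0,20,0,0,0.2,0,0,0,20,0,0,0.2,0,0,0,20,0,0,0.2,0,0,0,20,0,0,0,0,0,0,20],
)

```text
t: 8.25
tcp_pos: [0.5552, 0.0697, 0.1602]
ee_rot: [[-0.999, -0.053, -0.001], [-0.053, 0.999, -0.0], [0.001, -0.0, -1.0]]
force: [-0.1, 0.8, -2.5]
opening: 0.0258
gripper_force: 25.0
```

move_arm(
  plan=[0,0,0.4,0,0,0,20,0,0,0.5,0,0,0,20,0,0,0.5,0,0,0,20,0,0,0.3,0,0,0,20,0,0,0.15,0,0,0,20,0,0,0,0,0,0,20],
)

```text
t: 8.85
tcp_pos: [0.5554, 0.0696, 0.1141]
ee_rot: [[-0.999, -0.053, -0.001], [-0.053, 0.999, -0.0], [0.001, -0.0, -1.0]]
force: [-0.5, -0.3, -1.6]
opening: 0.0256
gripper_force: 25.0
```

move_arm(
  plan=[0,0,0.07,0,0,0,20,0,0,0.05,0,0,0,20,0,0,0,0,0,0,20],
)

```text
t: 9.15
tcp_pos: [0.5557, 0.0697, 0.1118]
ee_rot: [[-0.999, -0.053, 0.0], [-0.053, 0.999, 0.0], [-0.0, 0.0, -1.0]]
force: [-0.1, 0.0, -1.6]
opening: 0.0256
gripper_force: 25.0
```

move_arm(
  plan=[0,0,0.04,0,0,0,20,0,0,0.04,0,0,0,20,0,0,0,0,0,0,20],
)

```text
t: 9.45
tcp_pos: [0.556, 0.0698, 0.111]
ee_rot: [[-0.999, -0.053, 0.001], [-0.053, 0.999, 0.001], [-0.001, 0.001, -1.0]]
force: [-8.4, -0.9, 21.1]
opening: 0.0254
gripper_force: 25.0
```

move_arm(
  plan=[0,0,-0.04,0,0,0,25,0,0,0,0,0,0,35,0,0,0,0,0,0,50,0,0,0,0,0,0,60,0,0,-0.4,0,0,0,60,0,0,-0.8,0,0,0,60,0,0,-1,0,0,0,60,0,0,-1,0,0,0,60],
)

```text
t: 10.25
tcp_pos: [0.5555, 0.0695, 0.1922]
ee_rot: [[-0.999, -0.053, -0.0], [-0.053, 0.999, -0.0], [0.0, -0.0, -1.0]]
force: [-0.4, -0.2, -0.3]
opening: 0.0599
gripper_force: 0.0
```

move_arm(
  plan=[-0.6,0,-0.2,0,0,0,60,-1,0,0,0,0,0,60,-1,0,0,0,0,0,60,-1,0,0,0,0,0,60,-0.5,0,0,0,0,0,60,0,0,0,0,0,0,60,0,0,0,0,0,0,60],
)

```text
t: 10.95
tcp_pos: [0.6576, 0.0749, 0.1959]
ee_rot: [[-0.999, -0.053, -0.0], [-0.053, 0.999, -0.0], [0.0, -0.0, -1.0]]
force: [-0.2, -0.6, 0.7]
opening: 0.0602
gripper_force: 0.0
```

```bash
python3 - <<'E'
from h import *
import h
from plant import *
s=state();print(s["t"],s["tcp_pos"],s["opening"],s["force"])
# cloud heights at plug & probe, side and top
for n in("side","top"):
    f=grab_frame(n);h.F[n]=f;np.savez(f"{n}2.npz",**f);P=cloud(n)
    for nm,c,z in(("plug",(.555,.0695),(.108,.15)),("probe",(.6625,.075),(.106,.155)),("gauge",(.609,.072),(.11,.16))):
        m=(np.hypot(P[...,0]-c[0],P[...,1]-c[1])<.024)&(P[...,2]>z[0])&(P[...,2]<z[1]);q=P[m]
        if len(q): print(n,nm,len(q),np.median(q,0).round(4),np.percentile(q[:,2],98).round(4),"top z pts",q[q[:,2]>np.percentile(q[:,2],80)].mean(0).round(4),q.min(0).round(4),q.max(0).round(4))
E
```

```text
10.95 [0.65760431 0.07489795 0.19587223] 0.06015295926968732 [-0.15391538 -0.55048392  0.73828153]
side plug 258 [0.5593 0.076  0.1349] 0.1428 top z pts [0.5553 0.0704 0.1417] [0.5426 0.0565 0.1083] [0.569  0.0848 0.144 ]
side probe 313 [0.667  0.0815 0.1347] 0.1471 top z pts [0.6632 0.0762 0.1457] [0.6468 0.0607 0.106 ] [0.677  0.0917 0.1491]
side gauge 177 [0.6109 0.0785 0.1357] 0.154 top z pts [0.6068 0.0749 0.1525] [0.5981 0.0654 0.1101] [0.6187 0.0836 0.1548]
```

move_arm(
  plan=[-0.22,0.01,0.5,0,0,0,60,0,0,0.7,0,0,0,60,0,0,0.8,0,0,0,60,0,0,0.7,0,0,0,60,0,0,0.5,0,0,0,60,0,0,0.28,0,0,0,60,0,0,0,0,0,0,60,0,0,0,0,0,0,60],
)

```text
t: 11.85
tcp_pos: [0.6638, 0.0757, 0.1092]
ee_rot: [[-0.999, -0.053, 0.001], [-0.053, 0.999, 0.0], [-0.001, 0.0, -1.0]]
force: [1.2, 0.0, -0.8]
opening: 0.06
gripper_force: 0.0
```

```bash
python3 - <<'E'
from h import *
from plant import *
s=state();print(s["t"],s["tcp_pos"],s["opening"],s["force"],s["ee_rot"][:,2],go([.663,.0755,.109],s))
E
```

```text
11.85 [0.66380952 0.0756603  0.10922605] 0.05997564503475705 [ 1.17364805  0.03321397 -0.7795027 ] [ 5.99837175e-04  7.00619934e-05 -9.99999818e-01] (array([ 0.033, -0.005,  0.009]), array([0.  , 0.03, 0.03]))
```

move_arm(
  plan=[0.02,0,0,0,0,0,50,0,0,0,0,0,0,40,0,0,0,0,0,0,32,0,0,0,0,0,0,25,0,0,0,0,0,0,20,0,0,0,0,0,0,20],
  newtons=30,
)

```text
t: 12.45
tcp_pos: [0.6631, 0.0756, 0.1089]
ee_rot: [[-0.999, -0.053, 0.0], [-0.053, 0.999, -0.0], [-0.0, -0.0, -1.0]]
force: [-1.3, -0.6, 3.0]
opening: 0.0253
gripper_force: 30.0
```

move_arm(
  plan=[0,0,-0.2,0,0,0,20,0,0,-0.4,0,0,0,20,0,0,-0.6,0,0,0,20,0,0,-0.8,0,0,0,20,0,0,-0.9,0,0,0,20,0,0,-0.9,0,0,0,20,0,0,-0.9,0,0,0,20,0,0,-0.9,0,0,0,20],
)

```text
t: 13.25
tcp_pos: [0.663, 0.0756, 0.2511]
ee_rot: [[-0.999, -0.053, 0.001], [-0.053, 0.999, 0.0], [-0.001, 0.0, -1.0]]
force: [1.2, -0.3, -1.2]
opening: 0.0258
gripper_force: 30.0
```

move_arm(
  plan=[0,0,-0.4,0,0,0,20,0.2,-0.5,0,0,0,0,20,0.3,-0.9,0,0,0,0,20,0.3,-1,0,0,0,0,20,0.3,-1,0,0,0,0,20,0.3,-1,0,0,0,0,20,0.3,-1,0,0,0,0,20,0.3,-1,0,0,0,0,20],
)

```text
t: 14.05
tcp_pos: [0.6201, -0.0887, 0.2577]
ee_rot: [[-0.999, -0.052, -0.002], [-0.052, 0.999, -0.0], [0.002, -0.0, -1.0]]
force: [0.5, 0.1, -0.7]
opening: 0.0255
gripper_force: 30.0
```

```bash
python3 - <<'E'
from h import *
from plant import *
s=state();print(s["t"],s["tcp_pos"],s["opening"],s["force"],s["ee_rot"][:,2],go([.6055,-.1315,.23],s))
E
```

```text
14.05 [ 0.62006871 -0.08872415  0.25767381] 0.025471208388047673 [ 0.46345963  0.10693671 -0.65165843] [-1.55994982e-03 -2.30327670e-04 -9.99998757e-01] (array([ 0.67 , -1.678,  1.108]), array([-0.01, -0.09, -0.  ]))
```

move_arm(
  plan=[0.3,-0.7,0,0,0,0,20,0.25,-0.6,0,0,0,0,20,0.12,-0.38,0.3,0,0,0,20,0,0,0.5,0,0,0,20,0,0,0.5,0,0,0,20,0,0,0.5,0,0,0,20,0,0,0.2,0,0,0,20,0,0,0,0,0,0,20],
)

```text
t: 14.85
tcp_pos: [0.6067, -0.1289, 0.2075]
ee_rot: [[-0.999, -0.054, -0.002], [-0.054, 0.999, -0.0], [0.002, 0.0, -1.0]]
force: [0.3, -0.8, -1.6]
opening: 0.0256
gripper_force: 30.0
```

move_arm(
  plan=[0,0,0,0,0,0,20,0,0,0,0,0,0,20,0,0,0,0,0,0,20],
)

```text
t: 15.15
tcp_pos: [0.6073, -0.1296, 0.2092]
ee_rot: [[-0.999, -0.053, 0.001], [-0.053, 0.999, 0.0], [-0.001, -0.0, -1.0]]
force: [-0.2, 0.3, -1.8]
opening: 0.0256
gripper_force: 30.0
```

```bash
python3 - <<'E'
from h import *
from plant import *
import cv2
s=state();x,y,z=s["tcp_pos"];print(s["t"],s["tcp_pos"],s["opening"],s["force"],s["ee_rot"][:,2],go([.6057,-.1314,.21],s))
f=grab_frame("side");np.savez("sideP.npz",**f);o=(185,120);i=cv2.resize(f["color"][120:220,185:275,::-1],None,fx=6,fy=6,interpolation=cv2.INTER_CUBIC)
zo=z-.009
for r,h in((.017,zo),(.007,zo-.085),(.007,zo-.02)): cv2.polylines(i,[circ([x,y,h],r,o,6)],True,(0,0,255),1)
for r in(.013,.023):cv2.polylines(i,[circ([.6057,-.1314,.085],r,o,6)],True,(0,255,0),1)
cv2.imwrite("pics/f.png",i)
E
```

```text
15.15 [ 0.60728271 -0.12960385  0.20921806] 0.025614969188679105 [-0.21647023  0.29108778 -1.75197643] [ 7.66018042e-04  3.34194383e-06 -9.99999707e-01] (array([ 0.067, -0.068, -0.031]), array([-0.  ,  0.04,  0.04]))
```

View pics/f.png

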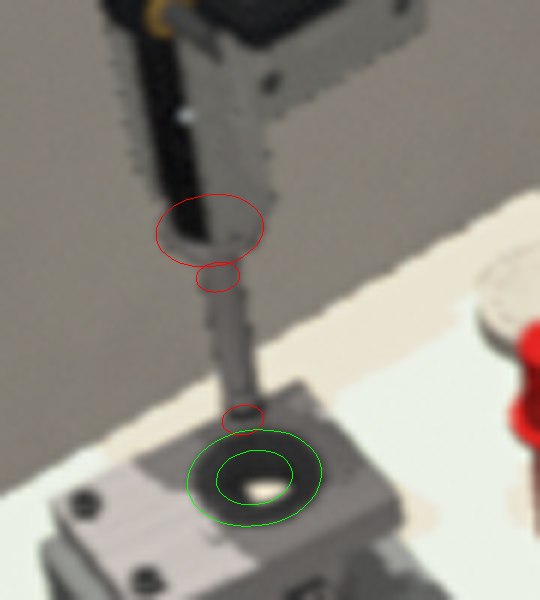

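Probe held just above the bush; rod axis at about crop (222,277) to (241,412), bush mouth centre about (255,478). There may be a slight lean, so I'll measure it by fitting the depth points.

```bash
cat > fit.py <<'E'
from h import *
import h
from plant import *
from scipy.optimize import least_squares
def rod(N=8,zlo=-.080,zhi=-.006):
    s=state();fr=[grab_frame("side") for _ in range(N)]
    f=dict(fr[0]);Z=np.stack([g["z_map"] for g in fr]);f["z_map"]=np.median(Z,0);f["color"]=np.mean([g["color"] for g in fr],0)
    h.F["side"]=f;P=cloud("side");x,y,z=s["tcp_pos"];zo=z-.009
    m=(np.hypot(P[...,0]-x,P[...,1]-y)<.013)&(P[...,2]>zo+zlo)&(P[...,2]<zo+zhi);q=P[m]
    def res(p):
        d=np.array([p[2],p[3],1]);d/=np.linalg.norm(d);w=q-np.array([p[0]+x,p[1]+y,zo-.077])
        return (np.linalg.norm(np.cross(w,d),axis=1)-.007)*1000
    r=least_squares(res,[0,0,0,0],loss="soft_l1",x_scale=[.001,.001,.01,.01])
    cov=np.linalg.inv(r.jac.T@r.jac)*np.mean(r.fun**2)
    print("t",s["t"],"tcp",s["tcp_pos"].round(4),"n",len(q),"sensor-tcp mm",(r.x[:2]*1000).round(2),"tilt deg",np.degrees(r.x[2:]).round(2),"sd",np.sqrt(np.diag(cov)).round(5),"rms",np.sqrt(np.mean(r.fun**2)).round(2))
    return s,f,P,r.x
E
python3 - <<'E'
from fit import *
s,f,P,p=rod()
np.savez("avg.npz",color=f["color"],z=f["z_map"])
import cv2
# bush flange/top points
m=(np.hypot(P[...,0]-.6057,P[...,1]+.1314)<.03)&(P[...,2]>.08)&(P[...,2]<.09)
q=P[m];print("flange z",np.median(q[:,2]),len(q))
# rod edges per row in averaged gray
g=cv2.cvtColor(f["color"].astype(np.uint8),cv2.COLOR_RGB2GRAY).astype(int)
for v in range(164,192,2):
    z=s["tcp_pos"]; print(v,"pred ctr", [pj([z[0],z[1],zz])[0] for zz in [0]] if 0 else "",g[v,212:236])
E
```

```text
t 15.2 tcp [ 0.6073 -0.1296  0.2092] n 188 sensor-tcp mm [-0.93 -0.46] tilt deg [-0.13 -0.25] sd [0.00013 0.00012 0.00346 0.00302] rms 0.53
flange z 0.08318803876542646 401
164 pred ctr  [128 129 129 127 123 118 104  94  94  94  91  85  87 111 127 129 128 129
 128 128 128 128 128 129]
166 pred ctr  [127 127 128 127 128 123 103  90  93  94  93  88  88 106 123 128 129 128
 128 128 128 128 128 129]
168 pred ctr  [126 126 126 127 127 122 101  88  92  95  95  90  82  80 108 126 129 129
 128 128 128 129 129 129]
170 pred ctr  [126 126 127 126 126 127 124 107  95  94  95  92  85  87 112 127 129 129
 129 129 129 129 128 129]
172 pred ctr  [126 127 126 127 126 127 122  99  88  93  95  93  89  88 106 123 129 129
 129 128 128 128 128 130]
174 pred ctr  [127 126 126 126 125 127 125 114 102  98  96  94  90  81  79 107 126 129
 128 129 138 163 195 215]
176 pred ctr  [125 125 125 125 125 126 127 122 108  98  99  97  92  85  86 111 129 142
 155 180 211 225 228 227]
178 pred ctr  [125 125 125 124 124 125 125 120  98  90  98  99  93  87  91 139 199 224
 227 227 227 227 226 226]
180 pred ctr  [125 125 125 124 124 124 124 124 117 105 100 101  96  90  89 131 199 226
 227 227 226 227 226 227]
182 pred ctr  [125 124 124 123 123 124 127 146 165 140 105 100 101  94  84 103 171 218
 227 228 227 223 219 221]
184 pred ctr  [124 124 127 140 165 200 218 224 223 181 122  97  96  89  77  85 143 198
 211 188 155 126 112 133]
186 pred ctr  [140 156 185 216 226 228 227 228 225 195 138 101  96  94  88  83  84 101
 103  99 102 112 121 123]
188 pred ctr  [225 226 227 227 227 227 228 227 225 204 145  85  73  72  62  50  54  83
  98 101 102 107 113 114]
190 pred ctr  [227 227 227 227 223 214 188 154 127 110  96  88  83  79  81  81  83  89
  94  96  99 101 100  98]
```

```bash
python3 - <<'E'
from h import *
import cv2
from scipy.ndimage import map_coordinates
from scipy.optimize import minimize
f=F["side"]
def P(x,y,r,z,n=120):
    a=np.linspace(0,2*np.pi,n,endpoint=False);X=np.stack([x+r*np.cos(a),y+r*np.sin(a),np.full(n,z)],1)
    c=(X-f["eye"])@f["attitude"];return c[:,1]/c[:,2]*f["fy"]+f["cy"],c[:,0]/c[:,2]*f["fx"]+f["cx"]
for nm,I in(("avg",np.load("avg.npz")["color"]),("L",np.load("sideL.npz")["color"])):
    g=cv2.cvtColor(I.astype(np.uint8),cv2.COLOR_RGB2GRAY).astype(float)
    for r,sg in((.023,1),(.013,1)):
        def cost(p):
            o=map_coordinates(g,P(p[0],p[1],r+.0015,.085),order=1);i=map_coordinates(g,P(p[0],p[1],r-.0015,.085),order=1)
            return -np.mean(np.clip(sg*(o-i),-40,40))
        G=[(cost((x,y)),x,y) for x in np.arange(.600,.6115,.0005) for y in np.arange(-.137,-.1255,.0005)]
        G.sort();print(nm,r,np.round(G[:4],4).tolist())
    # ellipse fit of dark region
    m=((g<75)&(np.indices(g.shape)[0]>186)&(np.indices(g.shape)[0]<210)&(np.indices(g.shape)[1]>214)&(np.indices(g.shape)[1]<242))
    v,u=np.nonzero(m);print("dark box",u.min(),u.max(),v.min(),v.max(),"pred flange",[ (round(w.min(),1),round(w.max(),1)) for w in P(.6057,-.1314,.023,.085)[::-1]])
E
```

```text
avg 0.023 [[-32.6485, 0.6055, -0.13], [-32.6444, 0.6055, -0.1305], [-32.6065, 0.605, -0.13], [-32.5428, 0.605, -0.1305]]
avg 0.013 [[-15.0216, 0.6115, -0.137], [-14.1949, 0.611, -0.137], [-13.402, 0.6115, -0.1365], [-13.2646, 0.6105, -0.137]]
dark box 218 238 187 207 pred flange [(np.float64(215.7), np.float64(238.1)), (np.float64(191.1), np.float64(207.2))]
L 0.023 [[-33.3418, 0.6055, -0.1305], [-33.2874, 0.6055, -0.13], [-33.2181, 0.605, -0.1305], [-33.2062, 0.605, -0.13]]
L 0.013 [[-14.0643, 0.6115, -0.137], [-13.3776, 0.611, -0.137], [-12.7054, 0.6105, -0.137], [-12.434, 0.6115, -0.1365]]
dark box 218 238 191 207 pred flange [(np.float64(215.7), np.float64(238.1)), (np.float64(191.1), np.float64(207.2))]
```

```bash
python3 - <<'E'
from h import *
import cv2
x,y=.6064,-.1301
for z in(.195,.18,.165,.150,.14,.13,.1232,.1152): print(z,pj([x,y,z]))
g=cv2.cvtColor(np.load("avg.npz")["color"].astype(np.uint8),cv2.COLOR_RGB2GRAY)
print("along axis");
for z in np.arange(.145,.108,-.002):
    u,v=pj([x,y,z]);print(round(z,3),v,g[int(round(v)),int(round(u))-3:int(round(u))+4])
# collar
P=None
f=F["side"];f["z_map"]=np.load("avg.npz")["z"];C=cloud("side")
m=(np.hypot(C[...,0]-.6065,C[...,1]+.130)<.019)&(C[...,2]>.19)&(C[...,2]<.212);q=C[m]
r=np.hypot(q[:,0]-.6064,q[:,1]+.1301)
print(len(q),"r>14.5mm z range",np.percentile(q[r>.0145][:,2],[2,10,50,90,98]))
E
```

```text
0.195 [220.1 159.6]
0.18 [221.1 165.4]
0.165 [222.1 171.1]
0.15 [223.  176.7]
0.14 [223.7 180.3]
0.13 [224.3 183.9]
0.1232 [224.7 186.4]
0.1152 [225.2 189.2]
along axis
0.145 178.5 [98 90 98 99 93 87 91]
0.143 179.2 [ 92  98 100  96  88  92 142]
0.141 180.0 [105 100 101  96  90  89 131]
0.139 180.7 [115 101 100  98  91  84 115]
0.137 181.4 [115 101 100  98  91  84 115]
0.135 182.1 [140 105 100 101  94  84 103]
0.133 182.9 [165 113 100 100  94  82  94]
0.131 183.6 [181 122  97  96  89  77  85]
0.129 184.3 [181 122  97  96  89  77  85]
0.127 185.0 [189 129  92  85  82  79  87]
0.125 185.7 [138 101  96  94  88  83  84]
0.123 186.4 [138 101  96  94  88  83  84]
0.121 187.1 [142  99  96  94  86  72  62]
0.119 187.8 [145  85  73  72  62  50  54]
0.117 188.5 [145  85  73  72  62  50  54]
0.115 189.2 [112  69  54  53  54  57  71]
0.113 189.9 [96 88 83 79 81 81 83]
0.111 190.6 [95 90 82 76 70 69 69]
0.109 191.3 [95 90 82 76 70 69 69]
87 r>14.5mm z range [0.20013305 0.20123717 0.20367529 0.20554382 0.21007543]
```

move_arm(
  plan=[0.05,-0.03,0,0,0,0,20,0,0,0.2,0,0,0,20,0,0,0.2,0,0,0,20,0,0,0,0,0,0,20,0,0,0,0,0,0,20],
)

```text
t: 16.1
tcp_pos: [0.6057, -0.1304, 0.1985]
ee_rot: [[-0.999, -0.053, -0.001], [-0.053, 0.999, -0.0], [0.001, -0.0, -1.0]]
force: [-0.1, 0.8, -1.8]
opening: 0.0254
gripper_force: 30.0
```

```bash
python3 - <<'E'
from fit import *
s,f,P,p=rod(8,-.075)
print("rod at",s["tcp_pos"][:2]+p[:2],s["ee_rot"][:,2])
E
```

```text
t 16.1 tcp [ 0.6057 -0.1304  0.1985] n 174 sensor-tcp mm [-0.61 -0.52] tilt deg [-0.19 -0.09] sd [0.00016 0.00015 0.00409 0.00362] rms 0.57
rod at [ 0.60509024 -0.13094334] [-5.30083358e-04 -9.65595244e-05 -9.99999855e-01]
```

Rod is within 0.7 mm of the bush axis and tilted under 0.3°, so I'll descend slowly.

move_arm(
  plan=[0,0.01,0.3,0,0,0,20,0,0,0.4,0,0,0,20,0,0,0.4,0,0,0,20,0,0,0.3,0,0,0,20,0,0,0.2,0,0,0,20,0,0,0,0,0,0,20,0,0,0,0,0,0,20],
)

```text
t: 17.2
tcp_pos: [0.6059, -0.1303, 0.1588]
ee_rot: [[-0.999, -0.053, -0.0], [-0.053, 0.999, -0.0], [0.0, -0.0, -1.0]]
force: [0.4, 0.4, -1.3]
opening: 0.0256
gripper_force: 30.0
```

```bash
python3 - <<'E'
from fit import *
s,f,P,p=rod(6,-.055)
print(s["force"],s["ee_rot"][:,2])
E
```

```text
t 17.2 tcp [ 0.6059 -0.1303  0.1588] n 109 sensor-tcp mm [-0.95 -0.66] tilt deg [0.43 0.07] sd [0.00037 0.00029 0.00811 0.00627] rms 0.56
[ 0.38373804  0.36616342 -1.28085143] [-1.29852304e-05 -1.57039024e-04 -9.99999988e-01]
```

Clear of the bush. 43.8 mm to go (1.75 units).

move_arm(
  plan=[0,0.02,0.2,0,0,0,20,0,0,0.35,0,0,0,20,0,0,0.4,0,0,0,20,0,0,0.4,0,0,0,20,0,0,0.25,0,0,0,20,0,0,0.1,0,0,0,20,0,0,0,0,0,0,20,0,0,0,0,0,0,20],
)

```text
t: 18.3
tcp_pos: [0.6059, -0.1298, 0.1164]
ee_rot: [[-0.999, -0.053, 0.0], [-0.053, 0.999, -0.0], [-0.0, -0.0, -1.0]]
force: [-1.3, -0.2, -1.9]
opening: 0.0253
gripper_force: 30.0
```

move_arm(
  plan=[0,0,0.03,0,0,0,20,0,0,0,0,0,0,20,0,0,0,0,0,0,20,0,0,0,0,0,0,20,0,0,0,0,0,0,20],
)

```text
t: 18.8
tcp_pos: [0.6058, -0.1296, 0.1155]
ee_rot: [[-0.999, -0.053, 0.0], [-0.053, 0.999, -0.0], [-0.0, -0.0, -1.0]]
force: [-0.5, -0.6, -1.7]
opening: 0.0251
gripper_force: 30.0
```

```bash
python3 - <<'E'
from fit import *
s,f,P,p=rod(4,-.02,-.004)
print(s["force"],s["ee_rot"][:,2],s["opening"])
x,y=s["tcp_pos"][:2]
for nm,c,lo,hi in(("collar",(x,y),.1,.116),("plug",(.5555,.0697),.108,.15),("gauge",(.609,.072),.11,.16)):
    m=(np.hypot(P[...,0]-c[0],P[...,1]-c[1])<.0195)&(P[...,2]>lo)&(P[...,2]<hi);q=P[m]
    if nm=="collar":q=q[np.hypot(q[:,0]-x,q[:,1]-y)>.0145]
    print(nm,len(q),q.min(0).round(4),q.max(0).round(4),np.percentile(q[:,2],[5,50,95]).round(4),q[q[:,2]>np.percentile(q[:,2],80)].mean(0).round(4))
E
```

```text
t 18.8 tcp [ 0.6058 -0.1296  0.1155] n 21 sensor-tcp mm [-4.66 -4.79] tilt deg [3.72 3.77] sd [0.00588 0.00479 0.09351 0.07647] rms 0.61
[-0.54004406 -0.56889724 -1.73973136] [ 5.45137822e-05 -1.64172217e-05 -9.99999998e-01] 0.025128128688610092
collar 37 [ 0.5953 -0.1435  0.1064] [ 0.6222 -0.1118  0.1122] [0.1073 0.1102 0.1121] [ 0.6122 -0.1211  0.1118]
plug 257 [0.5427 0.0574 0.1083] [0.5683 0.0834 0.1425] [0.1118 0.1355 0.1414] [0.5545 0.0713 0.1413]
gauge 214 [0.5986 0.063  0.1102] [0.6187 0.083  0.1544] [0.1139 0.1401 0.1531] [0.6086 0.0726 0.1525]
```

move_arm(
  plan=[0,-0.02,0.02,0,0,0,20,0,0,0,0,0,0,20,0,0,0,0,0,0,20,0,0,0,0,0,0,20,0,0,0,0,0,0,20,0,0,0,0,0,0,20],
)

```text
t: 19.6
tcp_pos: [0.6058, -0.1301, 0.115]
ee_rot: [[-0.999, -0.053, -0.0], [-0.053, 0.999, -0.0], [0.0, -0.0, -1.0]]
force: [0.5, -0.3, -2.2]
opening: 0.0256
gripper_force: 30.0
```

```bash
python3 - <<'E'
from plant import *
s=state();print(s["t"],s["tcp_pos"],s["force"],abs(s["dq"]).max())
print(close_job())
E
```

```text
19.6 [ 0.60579577 -0.13013771  0.11495874] [ 0.46995956 -0.28521628 -2.2219925 ] 0.002029191667846392
the job is handed in; nothing more can be done
None
```

I handed the job in at 19.6 s: the plug stands released in its rack bore, and the probe is held upright and still through the bush, sensing band at mid-ring and centred to about 1 mm by my estimate, with no contact force seen on the way down; no verdict came back.

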